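Make up two starter sets at the shop counter

ROBOT

A 7-joint arm with a two-finger parallel gripper is mounted at the origin on the work surface. World frame = base frame: x ahead of the robot, y to its left, z up, the work surface at z = 0. Lengths are in m, angles in rad, forces in N, time in s.
With the tool pointing down it reaches from about 0.425 to 0.875 m from the base axis. Payload 4.7 kg.
Tool frame: the origin (TCP) lies at the very end of the fingers, on their centre line; the grasp point (between the pads) lies 19 mm behind it; z points along the fingers, y is the line along which they close (so a half turn about z gives the same grasp; the last joint's range is limited). The gripper opens to 87 mm and grips with 3 to 60 N. Pads are 19 mm wide; open, the fingers measure 117 mm over their backs; the gripper's body (75 mm by 190 mm) begins 51 mm behind the grasp point.
Start: joints at [-1.224, 0.321, -0.07, 1.45, 0.023, 1.371, -0.057], TCP at [0.212, 0.614, 0.223] pointing down, gripper open.
Joint ranges: [-2.86, 2.86], [-0.3, 2.09], [-1.38, 1.24], [0.06, 2.45], [-1.56, 4.7], [0.09, 2.05], [-2.69, 2.69]. Speed limits (rad/s): [2.57, 2.57, 3.14, 3.14, 3.14, 3.14, 3.14].

INTERFACE

Orientations are given as a rotation vector (axis times angle).
In Python, from bench import ctrl, get_image, job gives the robot as it stands.
- The arm moves only by the shell command python3 -m crank 'ROWS' [FORCE]. ROWS is JSON, a list that holds one entry, the list of rows, each a list of 5 numbers: the shift along the tool's x, y, z in mm, then the turn about the tool's z in rad, then the closure, from -1 (fully open) to 1 (shut), so that 0 is half open. A call has 1 to 10 rows; each row shifts and turns the commanded pose from where the row before left it, along the tool's axes as they then stand; what a row does not reach is not made up. A row lasts 1/12 s, in which the tool goes at most 41.7 mm and 7.16 degrees, less where a joint would pass 70% of its speed; a pose out of reach is approached as far as the arm can. A call with a gripper value outside its range is refused whole. The fingers move at their own pace and stop on an object; FORCE is the grip in N (left out, the last holds). Time passes only in rows, so rows that do not move let the fingers close. It gives the time, the measured TCP pose, the force, the opening and the grip force at its end, in the units of the state.
- ctrl.get_state(): the state, without advancing time (a new reading comes with each control period).
- get_image(name): name is "scene" or "top"; returns a dict with "pixels" (400x640x3 uint8, red, green, blue), "fx", "fy", "cx", "cy" (pixels), "T" (4x4, takes a point from camera to world coordinates). Camera axes: x right, y down, z forward; pixel columns grow to the right and rows downward; lengths in m; the calibration is good to about 2 mm. A picture is of the moment at which its call begins. There is no depth.
- job.close_job(): hands the job in; it is judged then, once.
The state is a dict: "time": time; "joint_positions": joint angles; "qd": joint speeds; "joint_torque": joint torques, N m; "position": TCP position; "tool_rot": TCP orientation; "ft_force": force on the tool from outside, world axes, zero at the start; "torque": the same for the moment, N m; "grip_width": opening from 0.0 (shut) to 1.0 (fully open); "grip_force": force on a finger pad.
Only numpy, scipy, OpenCV 4.12 (cv2) and the standard library are available. Lean on these libraries where they do the work, as an engineer would, in place of code of your own. Each camera call takes 0.05 s, during which the arm holds its last target. There are 200 camera calls.

TASK

Make up the two starter sets: the orange carton and the black-lidded jar belong in the red box, the green carton and the clay bowl in the blue box. Each carton lies flat and lengthwise in the middle of its box's long black-floored compartment, and the jar or bowl stands upright in the middle of the one with the white round mark; then lay the dark steel tongs on last, lengthwise along the middle of the blue box, so that they rest level on top of its carton and bowl. Let go of everything, and leave the pink carton and the tape roll where they are.

Things in the scene. Friction and masses are not known exactly. Their poses are not given: they have to be found in the camera images.
- red_box: Red open kit box, fixed to the counter, 84 x 188 mm outside (its own x by y), 14 mm high, walls 4 mm, floor 4 mm thick. Origin: centre of its underside, on the counter; z up, y along its length. A 4 mm divider as high as the walls makes two compartments: the long one with a black floor, 76 x 100 mm (x by y), centred at x=0, y=+40 mm; the squarer one with a white round mark on its floor, 76 x 76 mm, centred at x=0, y=-52 mm. Rigid, 10 mm deep inside.
- blue_box: Blue open kit box, fixed to the counter, 84 x 188 mm outside (its own x by y), 14 mm high, walls 4 mm, floor 4 mm thick. Origin: centre of its underside, on the counter; z up, y along its length. A 4 mm divider as high as the walls makes two compartments: the long one with a black floor, 76 x 100 mm (x by y), centred at x=0, y=+40 mm; the squarer one with a white round mark on its floor, 76 x 76 mm, centred at x=0, y=-52 mm. Rigid, 10 mm deep inside.
- orange_carton: Orange carton with a yellow panel on top, 50 x 80 x 42 mm (its own x, y, z), rigid, 0.2 kg or so. Loose, lying flat on the counter. Origin: centre of its underside; y along its 80 mm length, z up.
- green_carton: Green carton with a white panel on top, 50 x 80 x 42 mm (its own x, y, z), rigid, 0.2 kg or so. Loose, lying flat on the counter. Origin: centre of its underside; y along its 80 mm length, z up.
- jar: Small round amber glass jar with a black lid and white label band, 57 mm across the lid (56 mm the glass), 50 mm high, about 0.18 kg. Loose, standing upright. Origin: centre of its underside, z up.
- bowl: Round terracotta clay bowl, open at the top, rim 56 mm across, 42 mm high; the wall is upright from 20 to 42 mm height and narrows below to a foot of about 40 mm. About 0.15 kg. Loose, standing upright. Origin: centre of its underside, z up.
- tongs: Dark steel charcoal tongs, one rigid piece lying flat on the counter: two parallel bars with a bow at the -y end and tips at +y; 22 mm wide over the bars (x), 180 mm long (y), 10 mm high (z). About 0.08 kg. Loose. Origin: on the underside at mid-length, within 10 mm of its centre of mass; y along its length, z up. Either end may point either way.
- pink_carton: Bystander: pink carton, 70 x 100 x 50 mm, loose, lying beyond the work; to be left alone. Origin: centre of its underside.
- tape_roll: Bystander: brown roll of tape, ring 90 mm across and 48 mm high, lying beyond the work; to be left alone. Origin: centre of its underside.
Mind the look-alikes: they are no part of the job. Of the things like the bowl, leave any that is purple; of the rest the smaller one is meant.

How it is judged:
At the end, for the whole second after the job is handed in: Cartons, jar and bowl each on the floor of the right compartment, within 14 mm of its centre along each box axis, upright (0.12 rad), cartons lengthwise (0.3 rad). Tongs 41-52 mm up, within 22 mm across and 30 mm along of blue box centre, level (0.12), lengthwise (0.25). All released, at rest (x of orange_carton in the frame of red_box between -0.014 and 0.014 m and y of orange_carton in the frame of red_box between 0.026 and 0.054 m and z of orange_carton in the frame of red_box between 0.001 and 0.01 m and angle between each of orange_carton, jar, green_carton, bowl, tongs's own z axis and vertical below 0.12 rad and x of jar in the frame of red_box between -0.014 and 0.014 m and y of jar in the frame of red_box between -0.066 and -0.038 m and z of jar in the frame of red_box between 0.001 and 0.01 m and x of green_carton in the frame of blue_box between -0.014 and 0.014 m and y of green_carton in the frame of blue_box between 0.026 and 0.054 m and z of green_carton in the frame of blue_box between 0.001 and 0.01 m and x of bowl in the frame of blue_box between -0.014 and 0.014 m and y of bowl in the frame of blue_box between -0.066 and -0.038 m and z of bowl in the frame of blue_box between 0.001 and 0.01 m and angle between the y axis of orange_carton and the y axis of red_box, either way round below 0.3 rad and angle between the y axis of green_carton and the y axis of blue_box, either way round below 0.3 rad and x of tongs in the frame of blue_box between -0.022 and 0.022 m and y of tongs in the frame of blue_box between -0.03 and 0.03 m and z of tongs in the frame of blue_box between 0.041 and 0.052 m and angle between the y axis of tongs and the y axis of blue_box, either way round below 0.25 rad and linear speed of each of orange_carton, green_carton, jar, bowl, tongs below 0.02 m/s and angular speed of each of orange_carton, green_carton, jar, bowl, tongs below 0.2 rad/s and contact force between each of orange_carton, green_carton, jar, bowl, tongs and the fingers below 0.05 N); the robot touches nothing.
It fails at once if the pink carton is pushed from its place (more than 15 mm) (distance of pink_carton from where it was at the start of the episode above 0.015 m).
It fails at once if the tape roll is pushed from its place (more than 15 mm) (distance of tape_roll from where it was at the start of the episode above 0.015 m).
It also fails if it takes over 115 s, if anything falls off the work surface, if the arm or the gripper's body presses on something with over 40 N, if the wrist force passes 120 N, or if a joint passes its speed limit or range.

## Working session

There is one attempt and no reset: what is moved stays moved. The work goes in short steps, Python scripts to look and compute and a shell command to move; the robot and the scene stay as the last step left them, time stands still between calls to the robot, and variables do not carry over. Pictures are saved under pics/ and viewed, at most 14 in all, crops included, and the job is handed in when it is done.

```bash
ls; mkdir -p pics
cat > h.py <<'E'
import numpy as np, cv2, sys
from bench import ctrl, get_image, job
from scipy.spatial.transform import Rotation as R
def snap(n,f):
    im=get_image(n); cv2.imwrite('pics/'+f,cv2.cvtColor(im['pixels'],cv2.COLOR_RGB2BGR)); return im
def pix2w(im,u,v,z):
    T=np.array(im['T']); d=T[:3,:3]@np.array([(u-im['cx'])/im['fx'],(v-im['cy'])/im['fy'],1]); o=T[:3,3]
    return (o+d*(z-o[2])/d[2])
E
python3 - <<'E'
from h import *
a=snap('scene','s0.png');b=snap('top','t0.png')
for i in(a,b): print(i['fx'],i['cx'],i['cy'],np.round(i['T'],3).tolist())
s=ctrl.get_state();print(s['time'],s['position'],s['tool_rot'],s['grip_width']); print(np.round(R.from_rotvec(s['tool_rot']).as_matrix(),3))
E
```

```text
pics
497.2867459978439 316.5534095183052 201.15308237036555 [[-0.811, 0.454, -0.369, 1.033], [0.585, 0.648, -0.488, 0.575], [0.017, -0.611, -0.791, 0.94], [0.0, 0.0, 0.0, 1.0]]
400.1987214021331 317.4801794534991 201.75060848147788 [[-0.025, -0.981, 0.191, 0.434], [-1.0, 0.026, 0.003, -0.007], [-0.008, -0.191, -0.982, 1.021], [0.0, 0.0, 0.0, 1.0]]
0.1 [0.21222801 0.61386012 0.22155202] [-5.20260973e-01 -3.09800829e+00  2.70355731e-03] 0.9993930213085985
[[-0.945  0.327 -0.   ]
 [ 0.327  0.945 -0.002]
 [-0.    -0.002 -1.   ]]
```

View pics/t0.png

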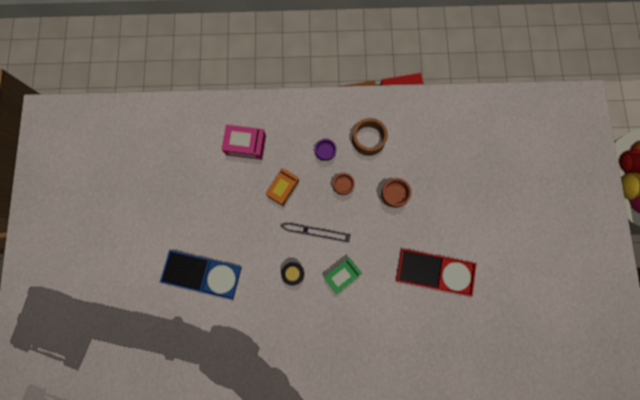

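View pics/s0.png

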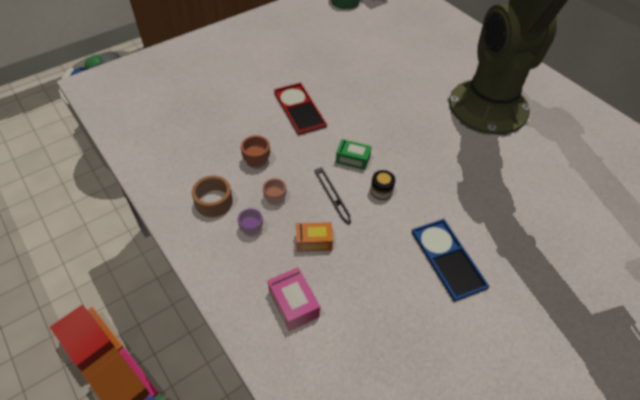

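The top view shows these look-alikes:
- **Bowls:** small terracotta bowl (343,184), larger terracotta bowl (396,192), purple bowl (325,150) and tape roll (369,136). I choose (343,184).
- **Cartons:** orange (283,187), green (342,275) and pink (243,141), which stays where it is.
- **Others:** jar (292,273), tongs (316,232), blue box (201,274) and red box (437,272).

Next is a close crop to check that choice, plus the first measurements.

Run:
```python
from h import *
im=get_image('top'); p=im['pixels']
c=p[115:305,150:490]; 
cv2.imwrite('pics/c0.png',cv2.cvtColor(cv2.resize(c,(800,447),interpolation=cv2.INTER_CUBIC),cv2.COLOR_RGB2BGR))
hsv=cv2.cvtColor(p,cv2.COLOR_RGB2HSV).astype(int);H,S,V=hsv[...,0],hsv[...,1],hsv[...,2]
def comp(mask,u,v,r=60):
    m=np.zeros(mask.shape,np.uint8);m[max(0,v-r):v+r,u-r:u+r]=mask[max(0,v-r):v+r,u-r:u+r]
    n,l,st,ce=cv2.connectedComponentsWithStats(m)
    k=1+np.argmax(st[1:,4]); return l==k,st[k],ce[k]
def rect(name,mask,u,v,z,r=60):
    m,st,ce=comp(mask,u,v,r); ys,xs=np.nonzero(m)
    w=np.array([pix2w(im,x,y,z)[:2] for x,y in zip(xs,ys)],np.float32)*1000
    (c,s,a)=cv2.minAreaRect(w); 
    if s[0]<s[1]: a+=90;s=s[::-1]
    print(name,st[4],'c',np.round(c,1),'size',np.round(s,1),'long-axis ang deg',round(a,1),'mean',np.round(w.mean(0),1))
rect('blue',(H>100)&(H<125)&(S>120),201,274,.014,50)
rect('red',((H<6)|(H>174))&(S>150),437,272,.014,50)
rect('bwhite',(S<60)&(V>150)&(V>0),221,279,.004,11)
rect('rwhite',(S<60)&(V>150),456,276,.004,11)
rect('bblack',(V<40),184,270,.004,22)
rect('rblack',(V<40),420,268,.004,22)
rect('orange all',(H>5)&(H<32)&(S>150),283,187,.042,28)
rect('yellow',(H>21)&(H<32)&(S>150),283,187,.042,28)
rect('green all',(H>50)&(H<80)&(S>100),342,275,.042,28)
rect('gpanel',(S<80)&(V>150),342,276,.042,10)
rect('jarlid',(V<60),292,273,.05,22)
rect('bowl',(H<14)&(S>90),343,184,.042,15)
rect('tongs',(V<75),316,232,.01,45)
```

```text
blue 646 c [454.5 291.3] size [184.9  79.3] long-axis ang deg 75.6 mean [452. 281.]
red 702 c [ 445.2 -292.2] size [186.4  80.3] long-axis ang deg 77.1 mean [ 442.  -305.3]Traceback (most recent call last):
  File "<stdin>", line 18, in <module>
  File "<stdin>", line 11, in rect
  File "<stdin>", line 9, in comp
    return _wrapfunc(a, 'argmax', axis=axis, out=out, **kwds)
    return bound(*args, **kwds)
ValueError: attempt to get argmax of an empty sequence
```

View pics/c0.png

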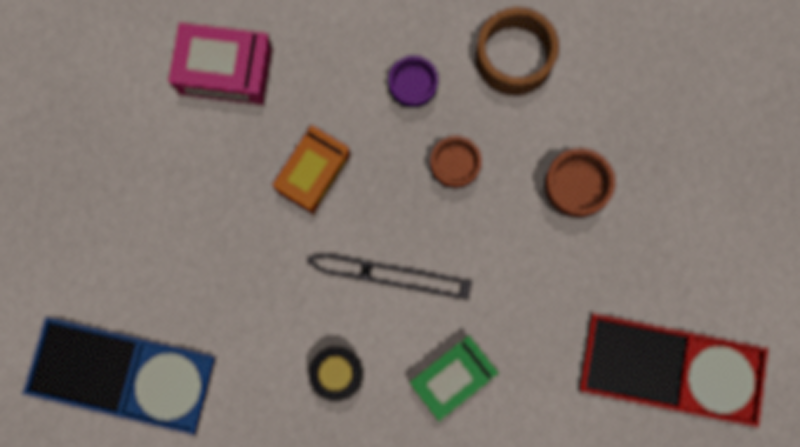

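The crop shows the small terracotta bowl at crop (455,162), i.e. image (343,184), clearly smaller than the one at (396,192). Both boxes have their black ends towards the left of the image (+y). I'll fix the thresholds and finish measuring.

```bash
cat >> h.py <<'E'
def comp(mask,u,v,r=60):
    m=np.zeros(mask.shape,np.uint8);m[max(0,v-r):v+r,u-r:u+r]=mask[max(0,v-r):v+r,u-r:u+r]
    n,l,st,ce=cv2.connectedComponentsWithStats(m)
    if n<2: return None
    k=1+np.argmax(st[1:,4]); return l==k
def rect(im,name,mask,u,v,z,r=60):
    m=comp(mask,u,v,r)
    if m is None: print(name,'none'); return
    ys,xs=np.nonzero(m)
    w=np.array([pix2w(im,x,y,z)[:2] for x,y in zip(xs,ys)],np.float32)*1000
    (c,s,a)=cv2.minAreaRect(w)
    if s[0]<s[1]: a+=90;s=s[::-1]
    e,_=cv2.minEnclosingCircle(w)
    print(name,len(xs),'c',np.round(c,1),'size',np.round(s,1),'ang',round(a,1),'mean',np.round(w.mean(0),1),'px',xs.mean().round(1),ys.mean().round(1))
def hsv(im):
    h=cv2.cvtColor(im['pixels'],cv2.COLOR_RGB2HSV).astype(int);return h[...,0],h[...,1],h[...,2]
E
python3 - <<'E'
from h import *
im=get_image('top');H,S,V=hsv(im)
for u,v in((221,279),(456,276),(342,276),(283,187),(184,270),(316,234)): print(u,v,H[v,u],S[v,u],V[v,u])
rect(im,'bwhite',(S<50)&(V>130),221,279,.004,20)
rect(im,'rwhite',(S<50)&(V>130),456,276,.004,20)
rect(im,'bblack',(V<45),184,270,.004,26)
rect(im,'rblack',(V<60),420,268,.004,26)
rect(im,'orange all',(H>5)&(H<32)&(S>150),283,187,.042,28)
rect(im,'yellow',(H>21)&(H<32)&(S>120),283,187,.042,28)
rect(im,'green all',(H>50)&(H<80)&(S>100),342,275,.042,28)
rect(im,'gpanel',(S<80)&(V>140),342,276,.042,10)
rect(im,'jarlid',(V<60),292,273,.05,22)
rect(im,'jargold',(H>12)&(H<30)&(S>90)&(V>90),292,273,.05,12)
rect(im,'bowl',(H<14)&(S>90),343,184,.042,17)
rect(im,'tongs',(V<85),316,232,.01,45)
E
```

```text
221 279 30 25 144
456 276 32 23 145
342 276 26 26 145
283 187 26 181 145
184 270 135 32 16
316 234 8 28 102
bwhite 545 c [442.3 242.4] size [63.5 63. ] ang 135.1 mean [441.4 242.6] px 220.9 278.8
rwhite 569 c [ 433.6 -344.4] size [65.3 63.7] ang 88.5 mean [ 433.5 -344.4] px 456.1 276.0
bblack 1130 c [464.6 334.7] size [96.7 72.8] ang 75.6 mean [464.3 334.7] px 184.5 270.5
rblack 1130 c [ 454.1 -257.3] size [96.3 72. ] ang 77.3 mean [ 453.8 -257.3] px 420.5 268.6
orange all 632 c [665.6  83.8] size [79.4 52.4] ang 147.4 mean [665.3  83.8] px 282.2 186.5
yellow 139 c [663.7  88.7] size [38.2 22.7] ang 146.1 mean [663.6  88.7] px 280.2 187.2
green all 406 c [442.3 -59.3] size [76.2 47.8] ang 126.7 mean [443.9 -61.1] px 343.1 274.5
gpanel 124 c [438.8 -55.5] size [34.9 20. ] ang 126.6 mean [438.7 -55.4] px 340.8 276.7
jarlid 222 c [450.5  61.4] size [52.8 51.8] ang 88.6 mean [450.8  60.6] px 292.3 272.8
jargold 159 c [449.2  61.4] size [32.1 31.7] ang 44.2 mean [449.4  61.4] px 292.0 273.4
bowl 378 c [668.8 -70.5] size [54.3 52.8] ang 178.1 mean [669.3 -69.6] px 343.1 183.3
tongs 265 c [553.7   5.1] size [175.9  21.3] ang 77.9 mean [553.1   2.9] px 315.7 231.6
```

```bash
cat > go.py <<'E'
from h import *
# python3 go.py x y z(mm) psi(deg): turn needed, then shift in tool axes AFTER the turn
s=ctrl.get_state();M=R.from_rotvec(s['tool_rot']).as_matrix();p=np.array(s['position'])*1000
x,y,z,psi=map(float,sys.argv[1:5]);cur=np.degrees(np.arctan2(M[1,1],M[0,1]))
d=(cur-psi+90)%180-90
a=np.radians(cur-d);ty=np.array([np.cos(a),np.sin(a),0]);tz=np.array([0,0,-1]);tx=np.cross(ty,tz)
v=np.array([x,y,z])-p
print('t',round(s['time'],2),'pos',p.round(1),'yaw',round(cur,1),'tilt',round(np.degrees(np.arccos(-M[2,2])),1),'j7',round(s['joint_positions'][6],2),'w',round(s['grip_width']*87,1),'gf',round(s['grip_force'],1))
print('turn',round(np.radians(d),3),'then tool shift',np.round([v@tx,v@ty,v@tz],1),'| shift in present axes',np.round(M.T@v,1))
E
python3 go.py 442.5 -59 130 36.7
```

```text
t 0.2 pos [212.3 614.  221.9] yaw 70.9 tilt 0.1 j7 -0.06 w 86.9 gf 0.0
turn 0.598 then tool shift [-677.2 -217.6   91.9] | shift in present axes [-437.4 -560.8   92.6]
```

```bash
python3 -m crank '[[[0,0,0,0.12,-1],[0,0,0,0.12,-1],[0,0,0,0.12,-1],[0,0,0,0.12,-1],[0,0,0,0.118,-1]]]' 15
python3 -m crank '[[[-33.4,11.3,0,0,-1],[-33.4,11.3,0,0,-1],[-33.4,11.3,0,0,-1],[-33.4,11.3,0,0,-1],[-33.4,11.3,0,0,-1],[-33.4,11.3,0,0,-1],[-33.4,11.3,0,0,-1],[-33.4,11.3,0,0,-1],[-33.4,11.3,0,0,-1],[-33.4,11.3,0,0,-1]]]'
python3 -m crank '[[[-24.5,-23.6,6.6,0,-1],[-24.5,-23.6,6.6,0,-1],[-24.5,-23.6,6.6,0,-1],[-24.5,-23.6,6.6,0,-1],[-24.5,-23.6,6.6,0,-1],[-24.5,-23.6,6.6,0,-1],[-24.5,-23.6,6.6,0,-1]]]'
python3 -m crank '[[[-24.5,-23.6,6.6,0,-1],[-24.5,-23.6,6.6,0,-1],[-24.5,-23.6,6.6,0,-1],[-24.5,-23.6,6.6,0,-1],[-24.5,-23.6,6.6,0,-1],[-24.5,-23.6,6.6,0,-1],[-24.5,-23.6,6.6,0,-1],[0,0,0,0,-1],[0,0,0,0,-1]]]'
python3 go.py 442.5 -59 18 36.7
```

```text
time: 0.62
position: [0.2123, 0.6142, 0.2223]
tool_rot: [1.418, 2.803, -0.001]
ft_force: [0.6, -0.8, -0.4]
grip_width: 0.998
grip_force: 0.0
time: 1.45
position: [0.5036, 0.4127, 0.2225]
tool_rot: [-1.41, -2.807, 0.0]
ft_force: [0.0, 0.6, -0.3]
grip_width: 0.997
grip_force: 0.0
time: 2.03
position: [0.4718, 0.1761, 0.1759]
tool_rot: [-1.41, -2.807, -0.0]
ft_force: [0.9, -0.5, 1.2]
grip_width: 0.999
grip_force: 0.0
time: 2.78
position: [0.4417, -0.0602, 0.1299]
tool_rot: [-1.416, -2.804, -0.001]
ft_force: [-0.3, 0.6, 0.0]
grip_width: 1.004
grip_force: 0.0
t 2.78 pos [441.7 -60.2 129.9] yaw 36.4 tilt 0.0 j7 0.68 w 87.3 gf 0.0
turn -0.005 then tool shift [  0.5   1.4 111.9] | shift in present axes [  0.4   1.4 111.9]
```

```bash
python3 -m crank '[[[0,1,28,0,-1],[0,0,28,0,-1],[0,0,28,0,-1],[0,0,18,0,-1],[0,0,10,0,-1],[0,0,0,0,1],[0,0,0,0,1],[0,0,0,0,1],[0,0,0,0,1],[0,0,0,0,1]]]' 20
python3 -m crank '[[[0,0,0,0,1],[0,0,0,0,1],[0,0,-15,0,1],[0,0,-30,0,1],[0,0,-30,0,1],[0,0,-30,0,1],[0,0,0,0,1]]]'
python3 go.py 464.2 331 130 -14
```

```text
time: 3.62
position: [0.4442, -0.0577, 0.0193]
tool_rot: [1.409, 2.806, 0.003]
ft_force: [0.6, -0.1, -0.3]
grip_width: 0.711
grip_force: 0.0
time: 4.2
position: [0.447, -0.0579, 0.1285]
tool_rot: [1.407, 2.8, 0.01]
ft_force: [1.0, -0.1, -2.4]
grip_width: 0.576
grip_force: 20.0
t 4.2 pos [447.  -57.9 128.5] yaw 36.7 tilt 0.6 j7 0.68 w 50.2 gf 20.0
turn 0.884 then tool shift [381.5 -77.4  -1.5] | shift in present axes [301.8 246.   -0.6]
```

```bash
python3 -m crank '[[[0,0,0,0.11,1],[0,0,0,0.11,1],[0,0,0,0.11,1],[0,0,0,0.11,1],[0,0,0,0.11,1],[0,0,0,0.11,1],[0,0,0,0.11,1],[0,0,0,0.114,1]]]'
python3 -m crank '[[[20,-4,0,0,1],[30,-6,0,0,1],[30,-6,0,0,1],[30,-6,0,0,1],[30,-6,0,0,1],[30,-6,0,0,1],[30,-6,0,0,1]]]'
python3 -m crank '[[[30,-6,0,0,1],[30,-6,0,0,1],[30,-6,0,0,1],[30,-6,0,0,1],[30,-6,0,0,1],[20,-4,0,0,1],[11,-3,0,0,1],[0,0,0,0,1],[0,0,0,0,1]]]'
python3 go.py 464.2 331 23 -14; python3 -c "
from h import *;snap('top','t1.png')"
```

```text
time: 4.87
position: [0.4425, -0.0578, 0.1223]
tool_rot: [-2.48, -1.927, 0.001]
ft_force: [-0.0, 0.1, -1.4]
grip_width: 0.573
grip_force: 20.0
time: 5.45
position: [0.4519, 0.1472, 0.1223]
tool_rot: [-2.475, -1.934, 0.001]
ft_force: [0.2, -0.4, -1.3]
grip_width: 0.572
grip_force: 20.0
time: 6.2
position: [0.4601, 0.3293, 0.1223]
tool_rot: [2.474, 1.934, -0.003]
ft_force: [-0.7, -1.2, -1.9]
grip_width: 0.574
grip_force: 20.0
t 6.2 pos [460.1 329.3 122.3] yaw -14.0 tilt 0.1 j7 -0.88 w 49.9 gf 20.0
turn 0.001 then tool shift [ 2.6  3.6 99.3] | shift in present axes [ 2.9  3.6 99.3]
```

View pics/t1.png

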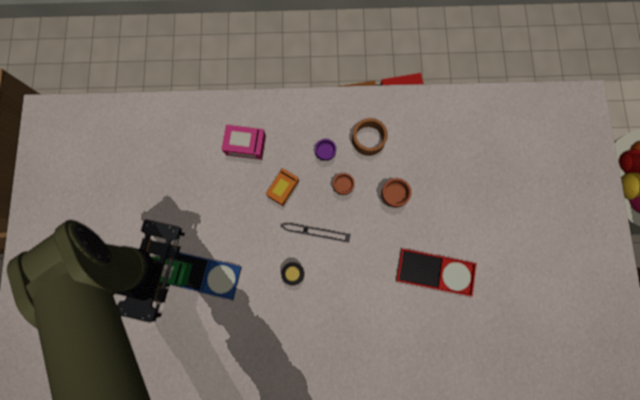

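The picture shows the green carton held in the jaws at (178,272), over the blue box. Lowering it now.

```bash
python3 -m crank '[[[2.6,3.6,20,0,1],[0,0,25,0,1],[0,0,20,0,1],[0,0,15,0,1],[0,0,10,0,1],[0,0,8,0,1],[0,0,0,0,1],[0,0,0,0,1]]]'
python3 go.py 464.2 331 22 -14
```

```text
time: 6.92
position: [0.465, 0.3315, 0.0256]
tool_rot: [2.476, 1.933, 0.001]
ft_force: [0.4, -0.2, -1.8]
grip_width: 0.572
grip_force: 20.0
t 6.92 pos [465.  331.5  25.6] yaw -14.0 tilt 0.0 j7 -0.86 w 49.8 gf 20.0
turn -0.001 then tool shift [-0.7 -0.6  3.6] | shift in present axes [-0.7 -0.7  3.5]
```

```bash
python3 -m crank '[[[0,0,3,0,1],[0,0,0,0,1],[0,0,0,0,-1],[0,0,0,0,-1],[0,0,0,0,-1],[0,0,0,0,-1],[0,0,-20,0,-1],[0,0,-30,0,-1],[0,0,-35,0,-1],[0,0,-25,0,-1]]]'
python3 go.py 449.8 61.3 130 -12.8
```

```text
time: 7.75
position: [0.4653, 0.3325, 0.1351]
tool_rot: [-2.475, -1.934, -0.004]
ft_force: [0.6, -0.4, 0.9]
grip_width: 0.987
grip_force: 0.0
t 7.75 pos [465.3 332.5 135.1] yaw -14.0 tilt 0.2 j7 -0.88 w 85.9 gf 0.0
turn -0.021 then tool shift [-267.9   45.     5.1] | shift in present axes [-267.    50.5    4.6]
```

```bash
python3 -m crank '[[[0,0,0,-0.021,-1],[-30,5,0,0,-1],[-30,5,0,0,-1],[-30,5,0,0,-1],[-30,5,0,0,-1],[-30,5,0,0,-1],[-30,5,0,0,-1],[-30,5,0,0,-1],[-30,5,0,0,-1],[-28,5,0,0,-1]]]'
python3 -m crank '[[[0,0,0,0,-1],[0,0,0,0,-1]]]'
python3 go.py 449.8 61.3 20 -12.8
python3 - <<'E'
from h import *
im=snap('scene','s2.png');v=snap('top','t2.png');H,S,V=hsv(v)
rect(v,'green all',(H>50)&(H<80)&(S>100),178,268,.046,40)
E
```

```text
time: 8.58
position: [0.4488, 0.059, 0.1321]
tool_rot: [-2.455, -1.96, -0.001]
ft_force: [0.2, 0.8, 0.6]
grip_width: 0.999
grip_force: 0.0
time: 8.75
position: [0.4492, 0.0594, 0.1323]
tool_rot: [-2.458, -1.956, -0.001]
ft_force: [1.1, 1.6, 0.3]
grip_width: 1.003
grip_force: 0.0
t 8.75 pos [449.2  59.4 132.3] yaw -13.0 tilt 0.1 j7 -0.43 w 87.3 gf 0.0
turn -0.003 then tool shift [  2.    0.2 112.3] | shift in present axes [1.900e+00 1.000e-01 1.123e+02]
green all 658 c [464.7 325.4] size [90.5 58. ] ang 75.0 mean [463.7 321.3] px 184.2 270.2
```

View pics/s2.png

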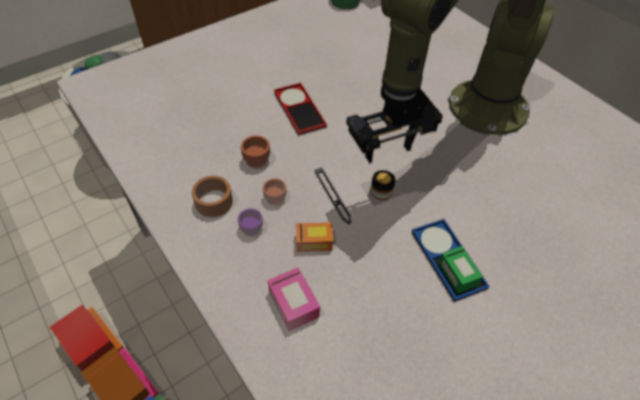

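The scene view shows the green carton seated in the blue box's black compartment at (462,268), and the gripper over the jar (383,183). Gripping the jar.

```bash
python3 -m crank '[[[2,0,28,0,-1],[0,0,28,0,-1],[0,0,28,0,-1],[0,0,18,0,-1],[0,0,10,0,-1],[0,0,0,0,1],[0,0,0,0,1],[0,0,0,0,1],[0,0,0,0,1],[0,0,0,0,1]]]' 20
python3 -m crank '[[[0,0,0,0,1],[0,0,0,0,1],[0,0,-15,0,1],[0,0,-30,0,1],[0,0,-30,0,1],[0,0,-30,0,1],[0,0,0,0,1]]]'
python3 go.py 433.7 -343.3 125 -12.8
```

```text
time: 9.68
position: [0.4507, 0.0631, 0.0213]
tool_rot: [2.454, 1.96, 0.004]
ft_force: [0.3, 0.1, 0.4]
grip_width: 0.704
grip_force: 0.0
time: 10.27
position: [0.4535, 0.0634, 0.1307]
tool_rot: [2.452, 1.958, 0.015]
ft_force: [0.6, -0.3, -2.4]
grip_width: 0.644
grip_force: 20.0
t 10.27 pos [453.5  63.4 130.7] yaw -12.8 tilt 0.6 j7 -0.43 w 56.1 gf 20.0
turn 0.0 then tool shift [-401.    70.8    5.7] | shift in present axes [-401.1   70.7    4.1]
```

```bash
python3 -m crank '[[[-20,3,0,0,1],[-30,5,0,0,1],[-35,6,0,0,1],[-35,6,0,0,1],[-35,6,0,0,1],[-35,6,0,0,1],[-35,6,0,0,1]]]'
python3 -m crank '[[[-35,6,0,0,1],[-35,6,0,0,1],[-35,6,0,0,1],[-30,6,0,0,1],[-25,5,0,0,1],[-16,4,0,0,1],[0,0,0,0,1],[0,0,0,0,1]]]'
python3 go.py 433.7 -343.3 25 -12.8
```

```text
time: 10.85
position: [0.436, -0.1667, 0.1246]
tool_rot: [-2.454, -1.96, -0.0]
ft_force: [1.5, -0.2, -0.7]
grip_width: 0.64
grip_force: 20.0
time: 11.52
position: [0.4292, -0.3447, 0.1242]
tool_rot: [-2.456, -1.957, 0.002]
ft_force: [-0.1, 1.2, -1.7]
grip_width: 0.649
grip_force: 20.0
t 11.52 pos [ 429.2 -344.7  124.2] yaw -12.9 tilt 0.1 j7 0.56 w 56.4 gf 20.0
turn -0.002 then tool shift [ 2.4  4.1 99.2] | shift in present axes [ 2.4  4.3 99.2]
```

```bash
python3 -m crank '[[[2.4,4.2,20,0,1],[0,0,25,0,1],[0,0,20,0,1],[0,0,15,0,1],[0,0,10,0,1],[0,0,9,0,1],[0,0,0,0,1],[0,0,0,0,1]]]'
python3 go.py 433.7 -343.3 24 -12.8
```

```text
time: 12.18
position: [0.4351, -0.3423, 0.0263]
tool_rot: [2.454, 1.961, 0.0]
ft_force: [-0.1, 0.3, -1.4]
grip_width: 0.645
grip_force: 20.0
t 12.18 pos [ 435.1 -342.3   26.3] yaw -12.7 tilt 0.0 j7 0.65 w 56.1 gf 20.0
turn 0.001 then tool shift [-1.2 -1.2  2.3] | shift in present axes [-1.2 -1.2  2.3]
```

Release, lift, then to the bowl (closing direction -14°).

```bash
python3 -m crank '[[[-1,-1,2,0,1],[0,0,0,0,1],[0,0,0,0,-1],[0,0,0,0,-1],[0,0,0,0,-1],[0,0,0,0,-1],[0,0,-20,0,-1],[0,0,-30,0,-1],[0,0,-35,0,-1],[0,0,-25,0,-1]]]'
python3 go.py 669 -70.3 130 -14
```

```text
time: 13.02
position: [0.434, -0.3442, 0.1367]
tool_rot: [2.454, 1.958, 0.001]
ft_force: [-0.0, -0.4, -0.2]
grip_width: 0.999
grip_force: 0.0
t 13.02 pos [ 434.  -344.2  136.7] yaw -12.8 tilt 0.1 j7 0.55 w 86.9 gf 0.0
turn 0.021 then tool shift [322.7 161.8   6.7] | shift in present axes [319.3 168.4   6.8]
```

```bash
python3 -m crank '[[[0,0,0,0.021,-1],[25,12.5,0,0,-1],[32,16,0,0,-1],[32,16,0,0,-1],[32,16,0,0,-1],[32,16,0,0,-1],[32,16,0,0,-1],[32,16,0,0,-1],[32,16,0,0,-1],[32,16,0,0,-1]]]'
python3 -m crank '[[[25,13,0,0,-1],[16.7,8.3,0,0,-1],[0,0,0,0,-1],[0,0,0,0,-1]]]'
python3 go.py 669 -70.3 19 -14
python3 - <<'E'
from h import *
v=snap('top','t3.png');H,S,V=hsv(v)
rect(v,'jar',(V<60),462,276,.054,25)
rect(v,'gold',(H>12)&(H<30)&(S>90)&(V>90),462,276,.054,25)
rect(v,'white',(S<50)&(V>130),456,276,.004,20)
s=snap('scene','s3.png')
E
```

```text
time: 13.85
position: [0.6386, -0.103, 0.1335]
tool_rot: [-2.475, -1.934, 0.0]
ft_force: [-0.1, -0.5, 0.4]
grip_width: 0.998
grip_force: 0.0
time: 14.18
position: [0.6687, -0.068, 0.133]
tool_rot: [-2.472, -1.937, 0.002]
ft_force: [-0.5, -0.4, 0.2]
grip_width: 0.997
grip_force: 0.0
t 14.18 pos [668.7 -68.  133. ] yaw -13.8 tilt 0.1 j7 0.03 w 86.7 gf 0.0
turn 0.003 then tool shift [ -2.1   0.9 114. ] | shift in present axes [ -2.1   1.  114. ]
jar 296 c [ 434.4 -337.2] size [66.3 49. ] ang 88.5 mean [ 434.3 -334.4] px 458.8 275.6
gold 168 c [ 433.1 -345.4] size [33.2 30.7] ang 174.8 mean [ 433.8 -345.3] px 463.4 275.6
white 92 c [ 476.1 -363.6] size [65.2 12.5] ang 88.5 mean [ 478.2 -372.3] px 465.6 257.6
```

View pics/s3.png

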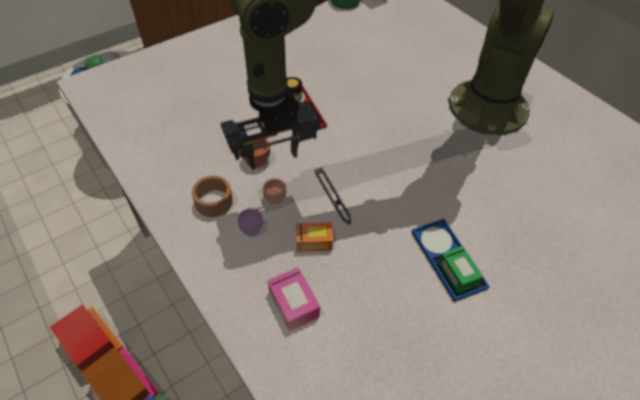

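The scene view shows the gripper poised over the small bowl (275,190), and the jar lid (293,85) standing in the red box. Its gold spot measures (433,-345), against a target of (434,-343). Gripping the bowl.

```bash
python3 -m crank '[[[-2,1,28,0,-1],[0,0,28,0,-1],[0,0,28,0,-1],[0,0,18,0,-1],[0,0,11,0,-1],[0,0,0,0,1],[0,0,0,0,1],[0,0,0,0,1],[0,0,0,0,1],[0,0,0,0,1]]]' 15
python3 -m crank '[[[0,0,0,0,1],[0,0,0,0,1],[0,0,-15,0,1],[0,0,-30,0,1],[0,0,-30,0,1],[0,0,-30,0,1],[0,0,0,0,1],[0,0,0,0,1]]]'
python3 go.py 442 241.2 125 -14
```

```text
time: 15.12
position: [0.6701, -0.0717, 0.0228]
tool_rot: [2.474, 1.934, 0.003]
ft_force: [0.3, 0.8, -0.5]
grip_width: 0.709
grip_force: 0.0
time: 15.78
position: [0.6704, -0.0718, 0.1292]
tool_rot: [2.473, 1.933, 0.006]
ft_force: [-0.4, -0.1, -1.9]
grip_width: 0.65
grip_force: 15.0
t 15.78 pos [670.4 -71.8 129.2] yaw -14.0 tilt 0.3 j7 0.03 w 56.6 gf 15.0
turn 0.0 then tool shift [ 248.5 -297.4    4.2] | shift in present axes [ 248.6 -297.3    3.2]
```

```bash
python3 -m crank '[[[10,-12,0,0,1],[16,-19,0,0,1],[22,-26,0,0,1],[22,-26,0,0,1],[22,-26,0,0,1],[22,-26,0,0,1],[22,-26,0,0,1],[22,-26,0,0,1],[22,-26,0,0,1],[22,-26,0,0,1]]]'
python3 -m crank '[[[20,-24,0,0,1],[16,-19,0,0,1],[10.5,-14.4,0,0,1],[0,0,0,0,1],[0,0,0,0,1]]]'
python3 go.py 442 241.2 26 -14
```

```text
time: 16.62
position: [0.4835, 0.183, 0.125]
tool_rot: [-2.475, -1.935, 0.004]
ft_force: [-0.5, 0.6, -2.0]
grip_width: 0.65
grip_force: 15.0
time: 17.03
position: [0.4399, 0.2415, 0.1251]
tool_rot: [2.472, 1.938, -0.004]
ft_force: [-0.6, -0.9, -1.7]
grip_width: 0.649
grip_force: 15.0
t 17.03 pos [439.9 241.5 125.1] yaw -13.8 tilt 0.1 j7 -0.76 w 56.5 gf 15.0
turn 0.003 then tool shift [ 0.2  2.1 99.1] | shift in present axes [ 0.4  2.3 99.1]
```

```bash
python3 -m crank '[[[0.3,2.2,20,0,1],[0,0,25,0,1],[0,0,20,0,1],[0,0,15,0,1],[0,0,11,0,1],[0,0,9,0,1],[0,0,0,0,1],[0,0,0,0,1]]]'
python3 -m crank '[[[0,0,0,0,1],[0,0,0,0,-1],[0,0,0,0,-1],[0,0,0,0,-1],[0,0,0,0,-1],[0,0,-20,0,-1],[0,0,-30,0,-1],[0,0,-35,0,-1],[0,0,-25,0,-1]]]'
python3 go.py 666 84 130 57.4
```

```text
time: 17.7
position: [0.4442, 0.2404, 0.0261]
tool_rot: [2.476, 1.933, -0.0]
ft_force: [0.5, -1.2, -1.3]
grip_width: 0.65
grip_force: 15.2
time: 18.45
position: [0.4444, 0.2412, 0.1389]
tool_rot: [2.476, 1.934, 0.004]
ft_force: [1.1, 0.7, 0.2]
grip_width: 0.996
grip_force: 0.0
t 18.45 pos [444.4 241.2 138.9] yaw -14.0 tilt 0.1 j7 -0.76 w 86.6 gf 0.0
turn -1.246 then tool shift [-271.3  -13.1    8.9] | shift in present axes [-99.  253.    9.1]
```

Turn 1.246 negative, then 271 mm.

```bash
python3 -m crank '[[[0,0,0,-0.12,-1],[0,0,0,-0.12,-1],[0,0,0,-0.12,-1],[0,0,0,-0.12,-1],[0,0,0,-0.12,-1],[0,0,0,-0.12,-1],[0,0,0,-0.12,-1],[0,0,0,-0.12,-1],[0,0,0,-0.12,-1],[0,0,0,-0.12,-1]]]'
python3 -m crank '[[[0,0,0,-0.046,-1],[-25,-1.1,0,0,-1],[-32,-1.5,0,0,-1],[-32,-1.5,0,0,-1],[-32,-1.5,0,0,-1],[-32,-1.5,0,0,-1],[-32,-1.5,0,0,-1],[-32,-1.5,0,0,-1],[-32,-1.5,0,0,-1],[-22,-1.5,0,0,-1]]]'
python3 -m crank '[[[0,0,0,0,-1],[0,0,0,0,-1]]]'
python3 go.py 666 84 19 57.4
python3 - <<'E'
from h import *
v=snap('top','t4.png');H,S,V=hsv(v)
rect(v,'bowl',(H<14)&(S>90),221,279,.046,22)
cv2.imwrite('pics/t4c.png',cv2.resize(cv2.imread('pics/t4.png')[120:320,130:450],(800,500)))
E
```

```text
time: 19.28
position: [0.4437, 0.241, 0.1364]
tool_rot: [0.941, 2.997, 0.001]
ft_force: [-0.3, 0.8, 0.2]
grip_width: 0.997
grip_force: 0.0
time: 20.12
position: [0.667, 0.0815, 0.1361]
tool_rot: [0.883, 3.013, -0.002]
ft_force: [0.4, 0.1, 1.7]
grip_width: 0.996
grip_force: 0.0
time: 20.28
position: [0.6654, 0.0824, 0.1358]
tool_rot: [-0.885, -3.014, 0.002]
ft_force: [0.2, -0.3, -0.4]
grip_width: 0.997
grip_force: 0.0
t 20.28 pos [665.4  82.4 135.8] yaw 57.3 tilt 0.1 j7 1.01 w 86.8 gf 0.0
turn -0.002 then tool shift [  0.3   1.7 116.8] | shift in present axes [  0.4   1.8 116.8]
bowl none
```

View pics/t4c.png

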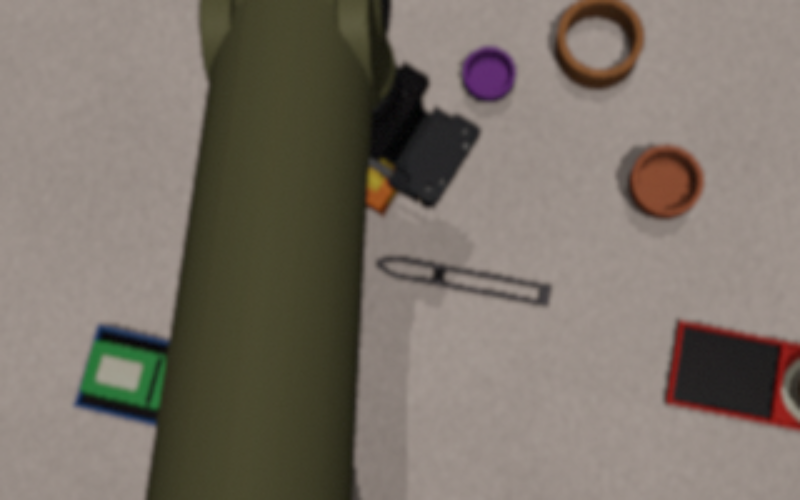

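The arm hides the bowl in this crop. The green carton sits straight in the blue box (crop 120,375), and the gripper is over the orange carton (crop 380,190). I'll grip it and check the bowl afterwards.

```bash
python3 -m crank '[[[0,1.8,28,0,-1],[0,0,28,0,-1],[0,0,28,0,-1],[0,0,20,0,-1],[0,0,13,0,-1],[0,0,0,0,1],[0,0,0,0,1],[0,0,0,0,1],[0,0,0,0,1],[0,0,0,0,1]]]' 20
python3 -m crank '[[[0,0,0,0,1],[0,0,0,0,1],[0,0,-15,0,1],[0,0,-30,0,1],[0,0,-30,0,1],[0,0,-30,0,1],[0,0,0,0,1],[0,0,0,0,1]]]'
python3 go.py 454 -254 125 -12.8
```

```text
time: 21.17
position: [0.667, 0.0857, 0.0209]
tool_rot: [0.881, 3.013, 0.002]
ft_force: [0.5, 0.4, 0.1]
grip_width: 0.707
grip_force: 0.0
time: 21.83
position: [0.6675, 0.0854, 0.1274]
tool_rot: [0.881, 3.011, 0.004]
ft_force: [0.1, 0.4, -1.8]
grip_width: 0.571
grip_force: 20.0
t 21.83 pos [667.5  85.4 127.4] yaw 57.4 tilt 0.3 j7 1.02 w 49.7 gf 20.0
turn 1.225 then tool shift [-378.3 -133.     2.4] | shift in present axes [  -3.1 -401.     1. ]
```

```bash
python3 -m crank '[[[0,0,0,0.12,1],[0,0,0,0.12,1],[0,0,0,0.12,1],[0,0,0,0.12,1],[0,0,0,0.12,1],[0,0,0,0.12,1],[0,0,0,0.12,1],[0,0,0,0.12,1],[0,0,0,0.12,1],[0,0,0,0.12,1]]]'
python3 -m crank '[[[0,0,0,0.025,1],[-17,-6,0,0,1],[-27,-9.5,0,0,1],[-33,-11.6,0,0,1],[-33,-11.6,0,0,1],[-33,-11.6,0,0,1],[-33,-11.6,0,0,1],[-33,-11.6,0,0,1]]]'
python3 -m crank '[[[-33,-11.6,0,0,1],[-33,-11.6,0,0,1],[-33,-11.6,0,0,1],[-33,-11.6,0,0,1],[-23,-8.1,0,0,1],[-14,-5,0,0,1],[0,0,0,0,1],[0,0,0,0,1]]]'
python3 go.py 454 -254 25 -12.8
python3 - <<'E'
from h import *
v=snap('top','t5.png');H,S,V=hsv(v)
rect(v,'bowl',(H<14)&(S>90)&(V>40),217,279,.046,24)
rect(v,'tongs',(V<85),316,232,.01,45)
cv2.imwrite('pics/t5c.png',cv2.resize(cv2.imread('pics/t5.png')[170:320,150:350],(800,600)))
E
```

```text
time: 22.67
position: [0.6646, 0.0855, 0.1226]
tool_rot: [-2.435, -1.983, 0.004]
ft_force: [0.9, 0.7, -1.3]
grip_width: 0.574
grip_force: 20.0
time: 23.33
position: [0.5461, -0.1032, 0.1234]
tool_rot: [-2.451, -1.963, 0.002]
ft_force: [-0.3, 1.6, -1.3]
grip_width: 0.573
grip_force: 20.0
time: 24.0
position: [0.4519, -0.2538, 0.1238]
tool_rot: [-2.454, -1.959, -0.001]
ft_force: [1.1, 0.9, -1.6]
grip_width: 0.572
grip_force: 20.0
t 24.0 pos [ 451.9 -253.8  123.8] yaw -12.8 tilt 0.1 j7 0.39 w 49.8 gf 20.0
turn -0.0 then tool shift [ 0.3  2.1 98.8] | shift in present axes [ 0.2  2.2 98.8]
bowl 435 c [445.7 240.5] size [55.6 51.9] ang 88.6 mean [445.8 240.2] px 217.7 276.9
tongs 68 c [562.6  45.1] size [50.2 19.5] ang 77.1 mean [562.  38.] px 301.7 228.4
```

View pics/t5c.png

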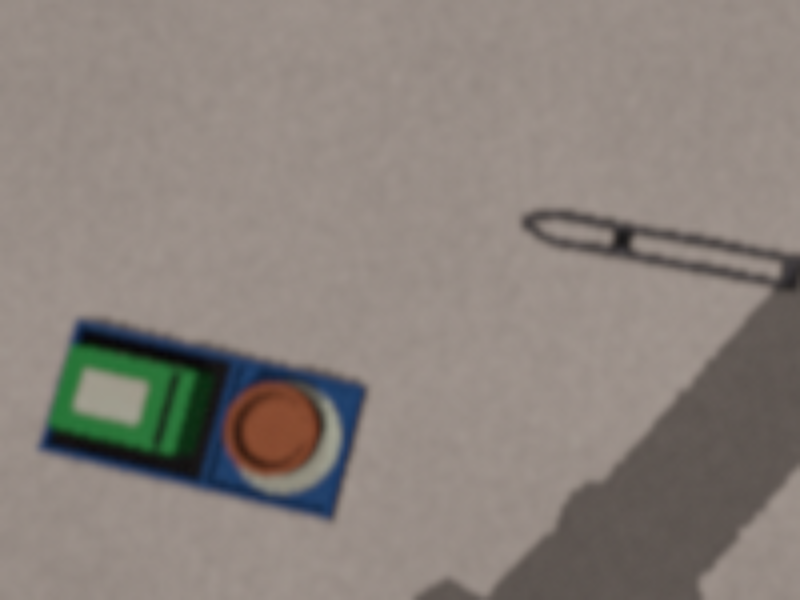

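The bowl stands in the blue box at crop (275,430), about 4 mm off centre. The tongs have not moved. Placing the orange carton.

```bash
python3 -m crank '[[[0.3,2.2,20,0,1],[0,0,25,0,1],[0,0,20,0,1],[0,0,15,0,1],[0,0,11,0,1],[0,0,9,0,1],[0,0,0,0,1],[0,0,0,0,1]]]'
python3 -m crank '[[[0,0,1,0,1],[0,0,0,0,-1],[0,0,0,0,-1],[0,0,0,0,-1],[0,0,0,0,-1],[0,0,-20,0,-1],[0,0,-30,0,-1],[0,0,-35,0,-1],[0,0,-15,0,-1],[0,0,0,0,-1]]]'
python3 go.py 553.7 5 120 -12.1
```

```text
time: 24.72
position: [0.4554, -0.2535, 0.0241]
tool_rot: [2.453, 1.962, -0.0]
ft_force: [-0.8, 0.0, -1.9]
grip_width: 0.575
grip_force: 20.0
time: 25.55
position: [0.4574, -0.2553, 0.127]
tool_rot: [2.451, 1.957, 0.008]
ft_force: [0.5, -0.3, 0.4]
grip_width: 0.991
grip_force: 0.0
t 25.55 pos [ 457.4 -255.3  127. ] yaw -12.8 tilt 0.4 j7 0.4 w 86.2 gf 0.0
turn -0.012 then tool shift [274.7  39.5   7. ] | shift in present axes [275.2  36.2   7.5]
```

```bash
python3 -m crank '[[[0,0,0,-0.012,-1],[30,4.5,0,0,-1],[32,4.5,0,0,-1],[32,4.5,0,0,-1],[32,4.5,0,0,-1],[32,4.5,0,0,-1],[32,4.5,0,0,-1],[32,4.5,0,0,-1],[30,4.5,0,0,-1],[22,5,0,0,-1]]]'
python3 -m crank '[[[0,0,0,0,-1],[0,0,0,0,-1]]]'
python3 go.py 553.7 5 4 -12.1
python3 - <<'E'
from h import *
v=snap('top','t6.png');H,S,V=hsv(v)
rect(v,'orange',(H>5)&(H<32)&(S>150),424,268,.046,30)
s=snap('scene','s6.png')
cv2.imwrite('pics/t6c.png',np.hstack([cv2.resize(cv2.imread('pics/t6.png')[230:310,390:490],(400,320)),cv2.resize(cv2.imread('pics/s6.png')[140:240,290:415],(400,320))]))
E
```

```text
time: 26.38
position: [0.5517, 0.0088, 0.1213]
tool_rot: [-2.438, -1.978, 0.003]
ft_force: [-0.3, 0.5, 0.7]
grip_width: 0.995
grip_force: 0.0
time: 26.55
position: [0.5519, 0.0062, 0.1218]
tool_rot: [-2.44, -1.979, 0.004]
ft_force: [-0.2, -0.8, -0.5]
grip_width: 0.998
grip_force: 0.0
t 26.55 pos [551.9   6.2 121.8] yaw -11.9 tilt 0.2 j7 -0.09 w 86.8 gf 0.0
turn 0.003 then tool shift [ -0.8   2.  117.8] | shift in present axes [ -0.6   2.2 117.8]
orange 892 c [ 457.  -249.9] size [91.9 57.3] ang 77.2 mean [ 456.3 -250.5] px 421.9 267.2
```

View pics/t6c.png

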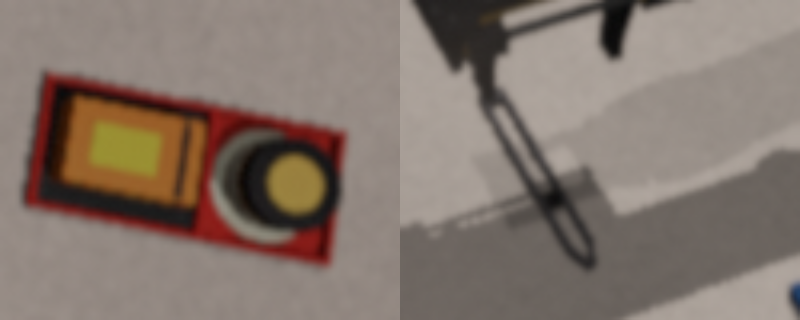

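Orange carton and jar both sit well inside the red box (left half of the crop), and the tongs lie under the open jaws. Gripping the tongs.

```bash
python3 -m crank '[[[-0.7,2,28,0,-1],[0,0,28,0,-1],[0,0,28,0,-1],[0,0,18,0,-1],[0,0,10,0,-1],[0,0,5,0,-1],[0,0,0,0,-1],[0,0,0,0,1],[0,0,0,0,1],[0,0,0,0,1]]]' 15
python3 go.py 553.7 5 4 -12.1
python3 -m crank '[[[0,0,0,0,1],[0,0,0,0,1],[0,0,0,0,1],[0,0,0,0,1],[0,0,0,0,1],[0,0,0,0,1],[0,0,0,0,1],[0,0,0,0,1]]]'
python3 go.py 553.7 5 4 -12.1
```

```text
time: 27.48
position: [0.5552, 0.0043, 0.0074]
tool_rot: [2.442, 1.975, 0.004]
ft_force: [0.2, 0.5, -0.1]
grip_width: 0.854
grip_force: 0.0
t 27.48 pos [555.2   4.3   7.4] yaw -12.1 tilt 0.1 j7 0.04 w 74.3 gf 0.0
turn 0.0 then tool shift [ 0.3 -1.6  3.4] | shift in present axes [ 0.3 -1.6  3.4]
time: 28.15
position: [0.5541, 0.0043, 0.0061]
tool_rot: [-2.443, -1.975, 0.0]
ft_force: [-0.6, 0.6, 0.8]
grip_width: 0.253
grip_force: 10.8
t 28.15 pos [554.1   4.3   6.1] yaw -12.1 tilt 0.0 j7 0.04 w 22.0 gf 10.8
turn 0.0 then tool shift [ 0.6 -0.5  2.1] | shift in present axes [ 0.6 -0.5  2.1]
```

```bash
python3 -m crank '[[[0,0,0,0,0.3],[0,0,0,0,0.3],[0,0,3,0,0.3],[0,0,0,0,0.3],[0,0,0,0,1],[0,0,0,0,1],[0,0,0,0,1],[0,0,0,0,1],[0,0,0,0,1]]]' 25
python3 go.py 454.5 291.3 115 -14
python3 -m crank '[[[0,0,-10,0,1],[0,0,-20,0,1],[0,0,-30,0,1],[0,0,-30,0,1],[0,0,-25,0,1],[0,0,0,0,1],[0,0,0,0,1]]]'
python3 go.py 454.5 291.3 115 -14
```

```text
time: 28.9
position: [0.5541, 0.0043, 0.0031]
tool_rot: [-2.443, -1.975, -0.0]
ft_force: [0.3, 0.1, 0.0]
grip_width: 0.245
grip_force: 25.0
t 28.9 pos [554.1   4.3   3.1] yaw -12.1 tilt 0.0 j7 0.04 w 21.3 gf 25.0
turn 0.033 then tool shift [ 254.4 -166.1 -111.9] | shift in present axes [ 259.8 -157.5 -111.8]
time: 29.48
position: [0.5554, 0.0044, 0.1202]
tool_rot: [2.442, 1.974, 0.006]
ft_force: [0.3, 0.2, -1.4]
grip_width: 0.252
grip_force: 25.0
t 29.48 pos [555.4   4.4 120.2] yaw -12.1 tilt 0.2 j7 -0.08 w 21.9 gf 25.0
turn 0.033 then tool shift [ 254.  -167.3    5.2] | shift in present axes [ 259.4 -158.8    5.3]
```

```bash
python3 -m crank '[[[0,0,0,0.033,1],[10,-6.6,0,0,1],[18,-11.9,0,0,1],[25,-16.5,0,0,1],[28,-18.5,0,0,1],[28,-18.5,0,0,1],[28,-18.5,0,0,1],[28,-18.5,0,0,1],[28,-18.5,0,0,1]]]'
python3 -m crank '[[[25,-16.5,0,0,1],[18,-11.9,0,0,1],[12,-7.9,0,0,1],[6,-3,0,0,1],[0,0,0,0,1],[0,0,0,0,1]]]'
python3 go.py 454.5 291.3 50 -14
python3 - <<'E'
from h import *
snap('scene','s7.png')
cv2.imwrite('pics/s7c.png',cv2.resize(cv2.imread('pics/s7.png')[130:330,340:590],(750,600)))
E
```

```text
time: 30.23
position: [0.4752, 0.2233, 0.1171]
tool_rot: [-2.475, -1.934, 0.003]
ft_force: [-0.2, -1.0, -0.5]
grip_width: 0.245
grip_force: 25.0
time: 30.73
position: [0.4541, 0.2895, 0.1178]
tool_rot: [2.476, 1.932, -0.002]
ft_force: [0.5, -0.1, -1.4]
grip_width: 0.248
grip_force: 25.0
t 30.73 pos [454.1 289.5 117.8] yaw -14.1 tilt 0.1 j7 -0.74 w 21.6 gf 25.0
turn -0.001 then tool shift [ 1.8 -0.1 67.8] | shift in present axes [ 2.  -0.1 67.8]
```

View pics/s7c.png

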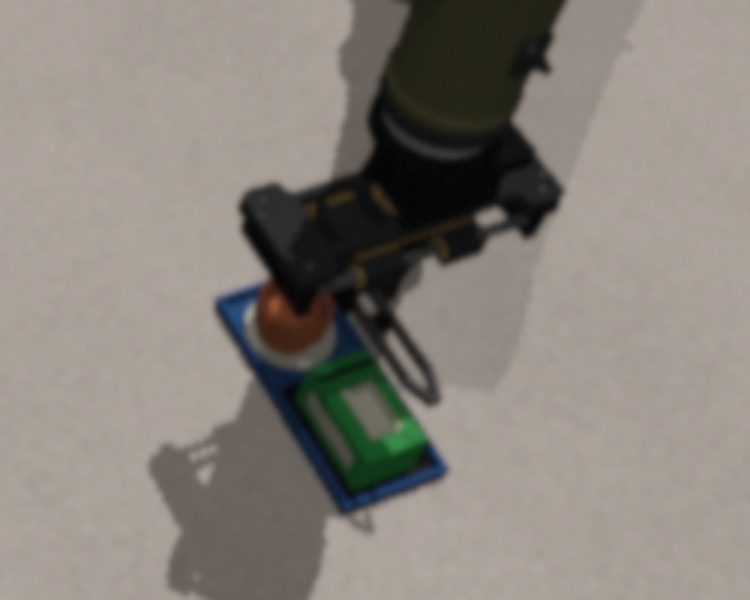

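The tongs hang level in the jaws, lined up with the blue box, bow end towards the carton. Lowering.

```bash
python3 -m crank '[[[2,0,20,0,1],[0,0,20,0,1],[0,0,14,0,1],[0,0,8,0,1],[0,0,4,0,1],[0,0,1.5,0,1],[0,0,0,0,1],[0,0,0,0,1]]]'
python3 go.py 454.5 291.3 49 -14
```

```text
time: 31.45
position: [0.4549, 0.2931, 0.0515]
tool_rot: [-2.476, -1.934, -0.002]
ft_force: [0.8, 0.7, -0.2]
grip_width: 0.247
grip_force: 25.0
t 31.45 pos [454.9 293.1  51.5] yaw -14.0 tilt 0.1 j7 -0.68 w 21.5 gf 25.0
turn -0.0 then tool shift [-1.9  0.1  2.5] | shift in present axes [-1.9  0.1  2.5]
```

```bash
python3 -m crank '[[[-1,0,1,0,1],[0,0,1,0,1],[0,0,0,0,1],[0,0,0,0,1]]]'
python3 -m crank '[[[0,0,0,0,0.3],[0,0,0,0,0.3],[0,0,0,0,0.3],[0,0,0,0,0.3],[0,0,-5,0,0.3],[0,0,-15,0,0.3],[0,0,-30,0,0.3],[0,0,-30,0,0.3],[0,0,-30,0,0.3]]]'
python3 go.py 550 0 200 -14
```

```text
time: 31.78
position: [0.4542, 0.2922, 0.0491]
tool_rot: [2.475, 1.935, 0.001]
ft_force: [0.2, 0.1, 1.5]
grip_width: 0.246
grip_force: 25.0
time: 32.53
position: [0.4537, 0.2915, 0.16]
tool_rot: [2.476, 1.934, -0.001]
ft_force: [0.1, 1.2, -0.5]
grip_width: 0.351
grip_force: 0.0
t 32.53 pos [453.7 291.5 160. ] yaw -14.0 tilt 0.0 j7 -0.77 w 30.5 gf 0.0
turn -0.0 then tool shift [-259.6  164.   -40. ] | shift in present axes [-259.6  164.   -39.8]
```

```bash
python3 -m crank '[[[-26,16.4,-4,0,0.3],[-26,16.4,-4,0,0.3],[-26,16.4,-4,0,0.3],[-26,16.4,-4,0,0.3],[-26,16.4,-4,0,0.3],[-26,16.4,-4,0,0.3],[-26,16.4,-4,0,0.3],[-26,16.4,-4,0,0.3],[0,0,0,0,0.3],[0,0,0,0,0.3]]]'
python3 - <<'E'
from h import *
v=snap('top','t8.png');s=snap('scene','s8.png');H,S,V=hsv(v)
A=cv2.resize(cv2.imread('pics/t8.png')[230:310,150:250],(400,320));B=cv2.resize(cv2.imread('pics/s8.png')[200:320,390:540],(400,320))
C=cv2.resize(cv2.imread('pics/t8.png')[100:310,220:490],(400,280));D=cv2.resize(cv2.imread('pics/s8.png')[60:340,190:550],(400,280))
cv2.imwrite('pics/f.png',np.vstack([np.hstack([A,B]),np.hstack([C,D])]))
E
```

```text
time: 33.37
position: [0.5315, 0.0561, 0.1914]
tool_rot: [2.48, 1.928, 0.002]
ft_force: [-0.2, 1.6, -0.1]
grip_width: 0.35
grip_force: 0.0
```

View pics/f.png

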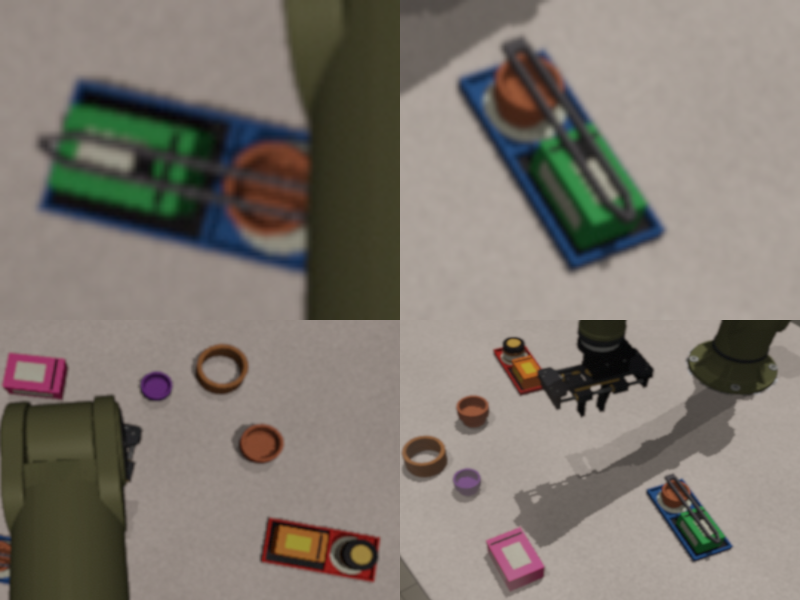

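The tongs rest along the blue box on top of the carton and bowl, the red box is complete, and the bystanders haven't moved. Handing in.

```bash
python3 -c "
from bench import job
print(job.close_job())"
```

```text
the job is handed in; nothing more can be done
None
```

Both starter sets are made up, with the tongs laid along the top of the blue box, everything released, and the pink carton and tape roll untouched. I handed the job in at about 33 s of the 115 s allowed; no verdict came back, so this rests on my last pictures and measurements.

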